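# Empty the long tumbling drum

### The job

Two small eight-sided wooden tumbling drums stand on the bench, each lying in a cradle over its own catch tray. Take the longer drum's crank and swing it over the top towards you until the drum's open side port faces straight down and both steel spacers have dropped out into the tray under it. Leave that drum with its port facing down.

Things in the scene. Friction and masses are not known exactly. Their poses are not given: they have to be found in the camera images.
- long_drum_cradle: fixed cradle of the longer drum (136 mm long, 104 mm across; the other drum 76 mm long). Base 130 (x) by 178 (y) mm, uprights 137 mm high, tray between them. Origin: centre of base underside, on the bench; z up; -x towards the robot (yaw up to 0.2 rad); the drum turns about a line along y, 115 mm above the origin. Tray floor z = 8 mm, rim 33 mm, inside +-59 mm in x, +-77 mm in y
- long_drum (a joint): angle q of the longer drum, rad: 0 = port (one of its eight sides left out, 35 x 120 mm) faces up, 1.57 = towards the robot (-x of cradle), 3.14 = straight down; stops at 0 and 3.4. Starts at 0.85 to 1.2, crank on the far side. As q grows the crank passes over the top towards the robot. A friction brake holds it where it is left; about 3 N at the grip turns it
- long_drum_grip (a point): centre of the longer drum's crank grip: a freely spinning black sleeve, 22 mm diameter, 46 mm long, parallel to the cradle's y, outside the upright at its -y end, 30 mm outboard of the crank arm. In the cradle's frame x = 65 mm * cos(q - 0.524), y = -127 mm, z = 115 mm + 65 mm * sin(q - 0.524); with the port down it points to the robot, 30 degrees up
- spacer_1: steel spacer, a round tube 20 mm in diameter and 24 mm long, 40 to 65 g, loose inside the longer drum; origin at its centre, y along its own axis
- spacer_2: a second steel spacer like spacer_1, also loose inside the longer drum; origin at its centre, y along its own axis

How it is judged:
By the outcome, as a careful person would: the job done as asked, in the order asked, and still so for the second after the job is handed in, with the robot touching nothing.
It also fails if it takes over 37 s, if anything falls off the work surface, if the arm or the gripper's body presses on something with over 40 N, if the wrist force passes 120 N, or if a joint passes its speed limit or range.

### The arm

A 7-joint arm with a two-finger parallel gripper is mounted at the origin on a cart in front of the work surface, level with it; the furniture and walls round the work are solid. World frame = base frame: x ahead of the robot, y to its left, z up, the work surface at z = 0. Lengths are in m, angles in rad, forces in N, time in s.
With the tool pointing down it reaches from about 0.425 to 0.8 m from the base axis. Payload 8.3 kg.
Tool frame: the origin (TCP) lies midway between the tips of the shut fingers; the grasp point (between the pads) lies 19 mm behind it; z points along the fingers, y is the direction in which the jaws open and shut (so a half turn about z gives the same grasp; the last joint's range is limited). The gripper opens to 85 mm and grips with 20 to 120 N. Pads are 22 mm wide; open, the fingers measure 114 mm over their backs; the gripper's body (76 mm by 85 mm) begins 54 mm behind the grasp point. The pads swing forward as they close: fully open they stand 13 mm farther back than shut.
Start: joints at [1.096, 0.383, 0.016, 1.37, -0.006, 1.388, -0.046], TCP at [0.25, -0.573, 0.231] pointing down, gripper open.
Joint ranges: [-2.95, 2.95], [-0.25, 2.06], [-1.52, 1.56], [0.18, 2.33], [-1.44, 4.58], [0.02, 2.06], [-3.01, 3.01]. Speed limits (rad/s): [2.39, 2.39, 3.01, 3.01, 3.14, 3.14, 3.14].

### API

Orientations are given as [roll, pitch, yaw] about the fixed x, y, z axes, in that order (R = Rz(yaw) Ry(pitch) Rx(roll)).
In Python, from bench import ctrl, viewer, workorder gives the robot as it stands. The module is installed in compiled form; this text tells all that it offers.
- The arm moves only by the tool step_arm, never from a script. Its argument "motion" is a list of rows, each a list of 3 entries, a list of its own where there are three numbers: the shift along the tool's x, y, z in m, then the turn about the tool's z in degrees, then the opening, from 0 (shut) to 1 (fully open). In form: [[[x, y, z], twist, claw], ...]. A call has 1 to 12 rows; each row is the pose to reach, as a shift and turn from the pose commanded when the call began, along the tool's axes at that moment; what a row does not reach only later rows make up. A row lasts 1/8 s, in which the tool goes at most 62.5 mm and 10.7 degrees, less where a joint would pass 70% of its speed; a pose out of reach is approached as far as the arm can. A call with a gripper value outside its range is refused whole. The fingers move at their own pace and stop on an object; "newtons" is the grip in N (left out, the last holds). Time passes only in rows, so rows that repeat a pose let the fingers close. It gives the time, the measured TCP pose, the force and the opening at its end, in the units of the state.
- ctrl.get_obs(): the state, without advancing time (a new reading comes with each control period).
- viewer.read_camera(name): name is "side" or "top" or "wrist"; returns the picture (384x512x3 uint8, blue, green, red); there is no depth.
- viewer.get_calibration(name): a dict with "mtx" (3x3 intrinsics, pixels), "R" (3x3) and "t" (3): a world point X has camera coordinates R X + t. Camera axes: x right, y down, z forward; pixel columns grow to the right and rows downward; lengths in m; the calibration is good to about 2 mm. A picture is of the moment at which its call begins: read the wrist's pose just before it. get_calibration takes no time and is no camera call; for the wrist camera it gives the pose at the moment of the call.
- workorder.job_done(): hands the job in, once; it reports no verdict.
The state is a dict: "t": time; "joint_pos": joint angles; "joint_vel": joint speeds; "tau": joint torques, N m; "tcp_pos": TCP position; "tool_rot": TCP orientation; "wrist_force": force on the tool from outside, world axes, zero at the start; "torque": the same for the moment, N m; "width": finger opening in m.
Only numpy, scipy, OpenCV 4.12 (cv2) and the standard library are available. Lean on these libraries where they do the work, as an engineer would, in place of code of your own. Each camera call takes 0.05 s, during which the arm holds its last target. There are 200 camera calls.

## Working session

There is one attempt and no reset: what is moved stays moved. The work goes in short steps, Python scripts to look and compute and a tool call to move; the robot and the scene stay as the last step left them, time stands still between calls to the robot, and variables do not carry over. Pictures are saved under pics/ and viewed, about 8 in all and at most 12, crops included, and the job is handed in when it is done.

Besides the shell and the picture viewer there is one more tool, called after "Request:" as a command line: name --argument value ..., lists and objects as JSON in quotes. step_arm: Moves the arm, as the interface text tells. Its arguments: {"type":"object","properties":{"motion":{"type":"array","items":{"type":"array"}},"newtons":{"type":"number"}},"required":["motion"]}

```bash
mkdir -p pics; python3 - <<'E'
from bench import ctrl, viewer
import cv2, numpy as np
print(ctrl.get_obs())
for n in ["side","top"]:
    im=viewer.read_camera(n); cv2.imwrite(f"pics/{n}0.png",im)
    c=viewer.get_calibration(n); print(n,c)
a=cv2.imread("pics/side0.png");b=cv2.imread("pics/top0.png")
E
```

```text
{'t': 0.0, 'joint_pos': array([ 1.09609161,  0.38426737,  0.01637317,  1.37115937, -0.00631847,
        1.38818944, -0.04648034]), 'joint_vel': array([ 0.00117404, -0.00018492, -0.00076158, -0.00027476,  0.00163916,
        0.00052982,  0.00044192]), 'tau': array([ 2.98525049e-05, -6.27602792e+01,  8.44706912e-01, -3.71820295e+01,
        1.66411494e-02,  1.42176155e-02, -2.86355686e-06]), 'tcp_pos': array([ 0.25000312, -0.57227274,  0.23025828]), 'tool_rot': array([-3.13961795e+00,  1.83708523e-05,  4.11885476e-01]), 'wrist_force': array([0.13157095, 0.11112983, 0.3808384 ]), 'torque': array([-0.00093486, -0.0321251 , -0.01053398]), 'width': 0.08515133547801136}
side {'mtx': array([[354.89984597,   0.        , 251.40239864],
       [  0.        , 354.89984597, 188.22126494],
       [  0.        ,   0.        ,   1.        ]]), 'R': array([[ 9.99971413e-01,  7.52749072e-03,  7.14403436e-04],
       [ 4.55322901e-03, -5.24032724e-01, -8.51685959e-01],
       [-6.03668737e-03,  8.51664864e-01, -5.24052018e-01]]), 't': array([-0.61304422,  0.07786536,  0.97017944])}
top {'mtx': array([[356.22636396,   0.        , 254.58927601],
       [  0.        , 356.22636396, 195.45827697],
       [  0.        ,   0.        ,   1.        ]]), 'R': array([[-1.27671801e-01, -9.91816268e-01, -6.34569737e-04],
       [-9.63363435e-01,  1.24161303e-01, -2.37728548e-01],
       [ 2.35861830e-01, -2.97399106e-02, -9.71331424e-01]]), 't': array([0.06883175, 0.61809388, 1.00005755])}
```

View pics/top0.png

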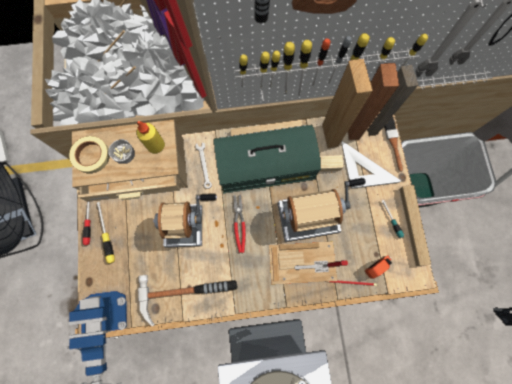

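View pics/side0.png

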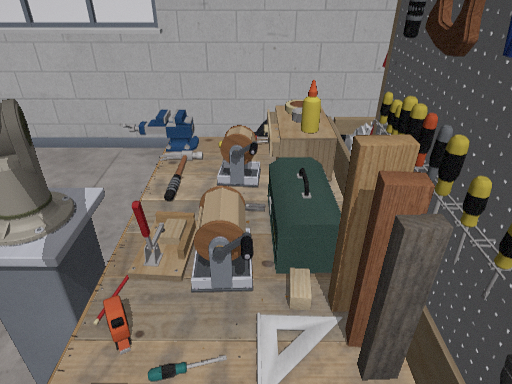

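The top view shows the longer drum at about (312,213), with its black grip at about (355,183). In the side view that grip is at about (247,246). I'll enlarge both areas.

```bash
python3 - <<'E'
import cv2, numpy as np
a=cv2.imread("pics/side0.png")[170:300,170:290];b=cv2.imread("pics/top0.png")[165:255,265:385]
a=cv2.resize(a,None,fx=3.3,fy=4.4,interpolation=cv2.INTER_CUBIC) if 0 else cv2.resize(a,None,fx=3.3,fy=3.3,interpolation=cv2.INTER_CUBIC)
b=cv2.resize(b,None,fx=3.3,fy=3.3,interpolation=cv2.INTER_CUBIC)
h=max(a.shape[0],b.shape[0]); o=np.zeros((h,a.shape[1]+b.shape[1],3),np.uint8)
o[:a.shape[0],:a.shape[1]]=a;o[:b.shape[0],a.shape[1]:]=b
cv2.imwrite("pics/crop1.png",o);print(o.shape)
E
```

```text
(429, 792, 3)
```

View pics/crop1.png

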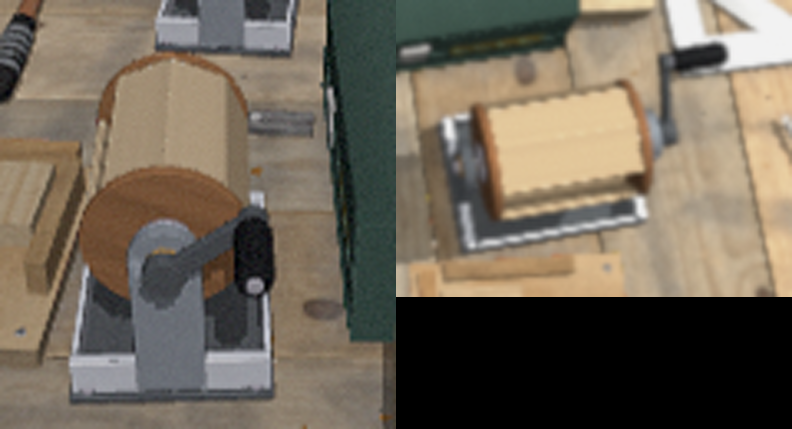

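The crop shows the tray's rim corners, the near base edge, the crank arm and the black sleeve. I'll triangulate those points.

```bash
cat > h.py <<'E'
import numpy as np, cv2
from bench import ctrl, viewer
def ray(n,p,C=None):
    c=C or viewer.get_calibration(n); d=c["R"].T@np.linalg.solve(c["mtx"],[p[0],p[1],1.]); return -c["R"].T@c["t"],d/np.linalg.norm(d)
def onz(n,p,z,C=None):
    o,d=ray(n,p,C); return o+d*(z-o[2])/d[2]
def tri(r):
    A=sum(np.eye(3)-np.outer(d,d) for o,d in r); b=sum((np.eye(3)-np.outer(d,d))@o for o,d in r); x=np.linalg.solve(A,b)
    return x,[np.linalg.norm((np.eye(3)-np.outer(d,d))@(x-o)) for o,d in r]
def proj(n,X,C=None):
    c=C or viewer.get_calibration(n); v=c["mtx"]@(c["R"]@X+c["t"]); return v[:2]/v[2]
def cradle(x,y,yaw,P):
    c,s=np.cos(yaw),np.sin(yaw); return np.array([x+c*P[0]-s*P[1],y+s*P[0]+c*P[1],P[2]])
E
cat > m1.py <<'E'
from h import *
np.set_printoptions(precision=4,suppress=True)
S=lambda u,v:(170+u/3.3,170+v/3.3); T=lambda u,v:(265+(u-396)/3.3,165+v/3.3)
for q in [(70,401),(273,399)]: print("base z0",onz("side",S(*q),0))
for q in [(464,245),(645,217),(445,118)]: print("rim",onz("top",T(*q),.033))
a=cv2.imread("pics/side0.png");b=cv2.imread("pics/top0.png")
def blob(im,x0,x1,y0,y1,th=50):
    m=(im[y0:y1,x0:x1].max(2)<th).astype(np.uint8); n,l,s,c=cv2.connectedComponentsWithStats(m); i=1+s[1:,4].argmax()
    print(s[i]+[x0,y0,0,0,0]); return s[i,:2]+s[i,2:4]/2-.5+[x0,y0]
g1=blob(a,238,256,228,264); g2=blob(b,348,366,174,190)
print(g1,g2); print("grip",tri([ray("side",g1),ray("top",g2)]))
E
python3 m1.py
```

```text
base z0 [ 0.4887 -0.2609  0.    ]
base z0 [ 0.6178 -0.2582  0.    ]
rim [ 0.4837 -0.0881  0.033 ]
rim [ 0.4879 -0.2585  0.033 ]
rim [ 0.6049 -0.0881  0.033 ]
[240 236  13  25 234]
[349 179  15   7  72]
[246. 248.] [356. 182.]
grip (array([ 0.6054, -0.2968,  0.1518]), [np.float64(0.00014000141294674473), np.float64(0.0001400014129470522)])
```

```bash
cat > go.py <<'E'
from h import *
import sys
# shift/twist from the present pose to a wanted TCP and yaw
def delta(X,yaw=None):
    s=ctrl.get_obs(); from scipy.spatial.transform import Rotation as Ro
    R=Ro.from_euler("xyz",s["tool_rot"]).as_matrix(); d=R.T@(np.array(X)-s["tcp_pos"])
    tw=None if yaw is None else -np.degrees((yaw-s["tool_rot"][2]+np.pi)%(2*np.pi)-np.pi)
    return np.round(d,4),tw
E
python3 - <<'E'
from go import *
np.set_printoptions(precision=4,suppress=True)
for p in [(332,300),(350,345),(362,380)]: print("board",onz("side",p,0))
for z in (0,.1): print("toolbox end",onz("top",(320,180),z), onz("side",(272,268),0))
for x,y,z in [(.45,-.42,.245),(.605,-.30,.235)]: print(delta((x,y,z),np.pi/2+.022))
E
```

```text
board [ 0.7801 -0.281   0.    ]
board [ 0.7935 -0.3832  0.    ]
board [ 0.7986 -0.4472  0.    ]
toolbox end [ 0.6642 -0.2315  0.    ] [ 0.6612 -0.1905  0.    ]
toolbox end [ 0.6377 -0.2089  0.1   ] [ 0.6612 -0.1905  0.    ]
(array([ 0.2443, -0.0595, -0.0146]), np.float64(-67.66160344670683))
(array([ 0.4343, -0.1074, -0.0045]), np.float64(-67.66160344670683))
```

Request:
step_arm --motion '[[[0.05, -0.012, -0.005], -9, 0.6], [[0.1, -0.025, -0.01], -18, 0.6], [[0.15, -0.037, -0.01], -27, 0.6], [[0.2, -0.05, -0.01], -36, 0.6], [[0.25, -0.062, -0.01], -45, 0.6], [[0.3, -0.074, -0.01], -54, 0.6], [[0.35, -0.087, -0.01], -62, 0.6], [[0.4, -0.099, -0.007], -67.7, 0.6], [[0.434, -0.107, -0.005], -67.7, 0.6], [[0.434, -0.107, -0.005], -67.7, 0.6], [[0.434, -0.107, -0.005], -67.7, 0.6]]' --newtons 40

```text
t: 1.48
tcp_pos: [0.6045, -0.3016, 0.2357]
tool_rot: [-3.14, 0.0, 1.593]
wrist_force: [0.4, -0.5, 0.2]
width: 0.0513
```

```bash
python3 - <<'E'
from go import *
np.set_printoptions(precision=4,suppress=True)
s=ctrl.get_obs();print(s["t"],s["tcp_pos"],s["tool_rot"],s["width"])
C=viewer.get_calibration("wrist");w=viewer.read_camera("wrist");a=viewer.read_camera("side")
np.savez("w1.npz",**C)
cv2.imwrite("pics/w1.png",w);cv2.imwrite("pics/s1.png",a)
for y in(-.32,-.297,-.274):print(proj("wrist",np.array([.6054,y,.1518]),C))
o=np.hstack([cv2.resize(w,(400,300)),cv2.resize(a[140:320,150:390],(400,300))]);cv2.imwrite("pics/c2.png",o)
E
```

```text
1.475 [ 0.6045 -0.3016  0.2357] [-3.1404  0.0001  1.5928] 0.05132458288727068
[261.1891 213.1085]
[261.8049 188.8468]
[262.4543 163.2585]
```

View pics/c2.png

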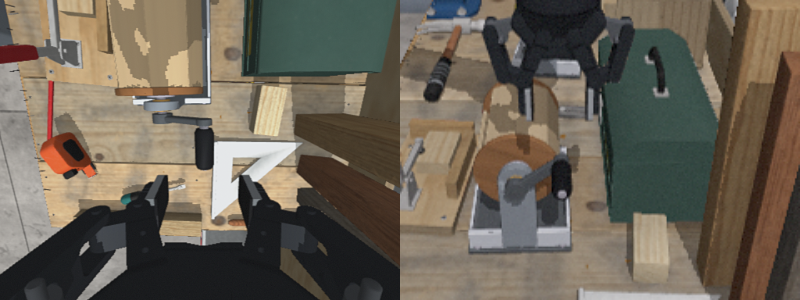

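The wrist view has the grip's centre at about (261,189) in full-size pixels. My triangulated point projects to (262,189), so they agree. Next I descend and close.

Request:
step_arm --motion '[[[0.001, 0.001, 0.03], 0, 0.6], [[0.001, 0.001, 0.06], 0, 0.6], [[0.001, 0.001, 0.085], 0, 0.6], [[0.001, 0.001, 0.104], 0, 0.6], [[0.001, 0.001, 0.104], 0, 0.6], [[0.001, 0.001, 0.104], 0, 0.1], [[0.001, 0.001, 0.104], 0, 0.1], [[0.001, 0.001, 0.104], 0, 0.1], [[0.001, 0.001, 0.104], 0, 0.1]]' --newtons 40

```text
t: 2.7
tcp_pos: [0.6067, -0.3003, 0.1334]
tool_rot: [3.14, 0.001, 1.593]
wrist_force: [0.2, -1.6, 3.9]
width: 0.0209
```

```bash
python3 - <<'E'
from go import *
np.set_printoptions(precision=4,suppress=True)
s=ctrl.get_obs();print(s["t"],s["tcp_pos"],s["wrist_force"],s["width"])
# arc from present angle: shifts (along tool y = cradle x, tool z = down) per step
a0=np.arctan2(.0368,.0526)
for q in np.linspace(a0+.524,3.14,16):
    a=q-.524; print(round(q,3),np.round([.065*(np.cos(a)-np.cos(a0)),-.065*(np.sin(a)-np.sin(a0))],4))
E
```

```text
2.7 [ 0.6067 -0.3003  0.1334] [ 0.1982 -1.6186  3.9353] 0.020855582973667262
1.134 [0. 0.]
1.268 [-0.0054 -0.0068]
1.402 [-0.0117 -0.0127]
1.536 [-0.0188 -0.0178]
1.669 [-0.0264 -0.0219]
1.803 [-0.0346 -0.025 ]
1.937 [-0.043  -0.0269]
2.07 [-0.0517 -0.0277]
2.204 [-0.0603 -0.0274]
2.338 [-0.0689 -0.0258]
2.471 [-0.0772 -0.0232]
2.605 [-0.085  -0.0195]
2.739 [-0.0923 -0.0147]
2.873 [-0.0989 -0.009 ]
3.006 [-0.1046 -0.0026]
3.14 [-0.1095  0.0046]
```

Request:
step_arm --motion '[[[0, -0.0054, -0.0068], 0, 0.1], [[0, -0.0117, -0.0127], 0, 0.1], [[0, -0.0188, -0.0178], 0, 0.1], [[0, -0.0264, -0.0219], 0, 0.1], [[0, -0.0346, -0.025], 0, 0.1], [[0, -0.043, -0.0269], 0, 0.1], [[0, -0.0517, -0.0277], 0, 0.1], [[0, -0.0517, -0.0277], 0, 0.1]]'

```text
t: 3.7
tcp_pos: [0.5542, -0.3024, 0.161]
tool_rot: [3.14, 0.002, 1.592]
wrist_force: [-1.5, -4.4, 5.4]
width: 0.0204
```

```bash
python3 - <<'E'
from go import *
np.set_printoptions(precision=4,suppress=True)
s=ctrl.get_obs();print(s["t"],s["tcp_pos"],s["wrist_force"],s["width"])
a=viewer.read_camera("side");b=viewer.read_camera("top")
o=np.hstack([cv2.resize(a[150:300,160:310],(400,400)),cv2.resize(b[155:255,265:365],(400,400))]);cv2.imwrite("pics/c3.png",o)
E
```

```text
3.7 [ 0.5542 -0.3024  0.161 ] [-1.5349 -4.3837  5.3872] 0.02039498247822021
```

View pics/c3.png

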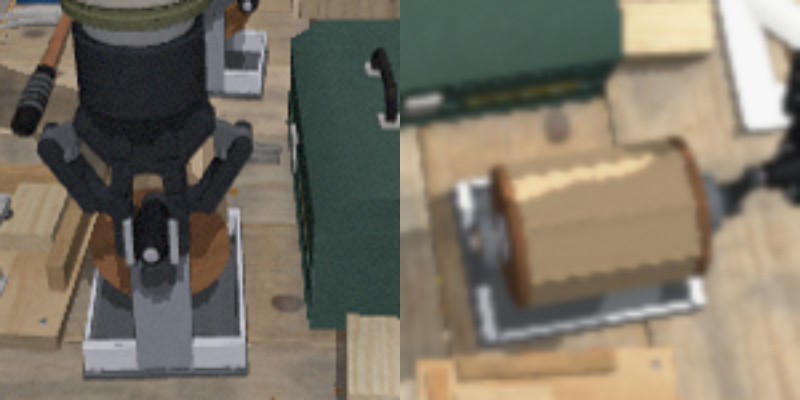

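The crank is at the top and the grip is still held at (152,230) in the crop. I'll carry on until the port faces down.

Request:
step_arm --motion '[[[0, -0.0086, 0.0003], 0, 0.1], [[0, -0.0172, 0.0019], 0, 0.1], [[0, -0.0255, 0.0045], 0, 0.1], [[0, -0.0333, 0.0082], 0, 0.1], [[0, -0.0406, 0.013], 0, 0.1], [[0, -0.0472, 0.0187], 0, 0.1], [[0, -0.0529, 0.0251], 0, 0.1], [[0, -0.0578, 0.0323], 0, 0.1], [[0, -0.0578, 0.0323], 0, 0.1], [[0, -0.0578, 0.0323], 0, 0.1]]'

```text
t: 5.05
tcp_pos: [0.4965, -0.3047, 0.1274]
tool_rot: [3.141, 0.003, 1.592]
wrist_force: [3.0, -9.2, -3.4]
width: 0.0206
```

```bash
python3 - <<'E'
from go import *
np.set_printoptions(precision=4,suppress=True)
s=ctrl.get_obs();print(s["t"],s["tcp_pos"],s["wrist_force"],s["width"])
a=viewer.read_camera("side");b=viewer.read_camera("top")
o=np.hstack([cv2.resize(a[150:300,160:310],(400,400)),cv2.resize(b[155:255,265:365],(400,400))]);cv2.imwrite("pics/c4.png",o)
E
```

```text
5.05 [ 0.4965 -0.3047  0.1274] [ 3.0016 -9.2474 -3.361 ] 0.02060505812128997
```

View pics/c4.png

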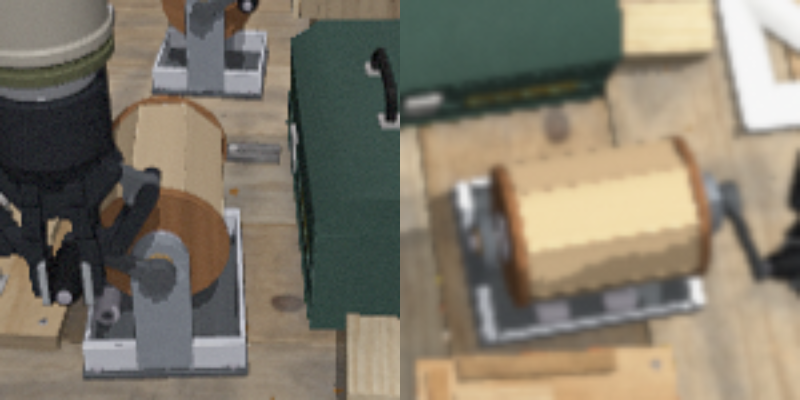

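Both spacers seem to be in the tray, as grey shapes at about (553,305) and (620,300) in the right crop. I'll release the grip, rise clear, and check the spacers and the drum's angle.

Request:
step_arm --motion '[[[0, 0, 0], 0, 0.55], [[0, 0, 0], 0, 0.55], [[0, 0, 0], 0, 0.55], [[0, 0, -0.02], 0, 0.55], [[0, 0, -0.05], 0, 0.55], [[0, 0, -0.09], 0, 0.55], [[-0.04, 0, -0.11], 0, 0.55], [[-0.1, 0, -0.11], 0, 0.55], [[-0.15, 0, -0.11], 0, 0.55], [[-0.2, 0, -0.11], 0, 0.55], [[-0.2, 0, -0.11], 0, 0.55]]'

```text
t: 6.52
tcp_pos: [0.4985, -0.5067, 0.2352]
tool_rot: [-3.138, -0.001, 1.587]
wrist_force: [-0.1, 0.2, 0.3]
width: 0.0469
```

```bash
cat > m2.py <<'E'
from go import *
np.set_printoptions(precision=4,suppress=True)
s=ctrl.get_obs();print(s["t"],s["tcp_pos"],s["wrist_force"],s["width"])
a=viewer.read_camera("side");b=viewer.read_camera("top")
cv2.imwrite("pics/s5.png",a);cv2.imwrite("pics/t5.png",b)
o=np.hstack([cv2.resize(a[180:300,170:290],(400,400),interpolation=2),cv2.resize(b[165:255,275:365],(400,400),interpolation=2)]);cv2.imwrite("pics/c5.png",o)
for q in (3.0,3.14,3.28):
    P=cradle(.550,-.172,.022,(.065*np.cos(q-.524),-.127,.115+.065*np.sin(q-.524))); u=proj("side",P);v=proj("top",P)
    print(q,(u-[170,180])*400/120,(v-[275,165])*400/90+[400,0])
E
python3 m2.py
```

```text
6.525 [ 0.4985 -0.5067  0.2352] [-0.0591  0.1667  0.2873] 0.04688740144312234
3.0 [ 58.2557 225.0095] [799.3883 233.6957]
3.14 [ 50.0346 235.8259] [797.5762 243.8594]
3.28 [ 44.0765 247.3841] [795.0923 252.3446]
```

View pics/c5.png

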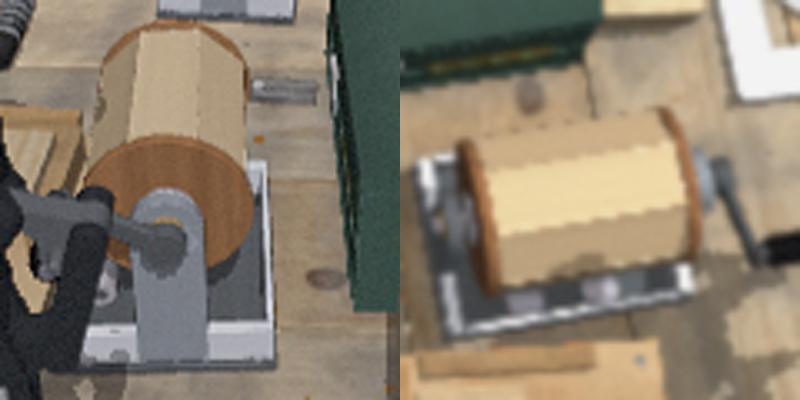

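The arm blocks the side view, so I'll back off toward the start pose.

Request:
step_arm --motion '[[[-0.02, -0.06, 0], 0, 0.55], [[-0.04, -0.12, 0], 0, 0.55], [[-0.06, -0.18, 0], 0, 0.55], [[-0.07, -0.24, 0], 0, 0.55], [[-0.07, -0.25, 0], 0, 0.55], [[-0.07, -0.25, 0], 0, 0.55]]'

```text
t: 7.38
tcp_pos: [0.2531, -0.5772, 0.2385]
tool_rot: [3.141, 0.001, 1.594]
wrist_force: [1.4, -0.1, 0.5]
width: 0.0467
```

```bash
cat >> m2.py <<'E'
def blob(im,x0,x1,y0,y1,th=50):
    m=(im[y0:y1,x0:x1].max(2)<th).astype(np.uint8); n,l,s,c=cv2.connectedComponentsWithStats(m); i=1+s[1:,4].argmax()
    print(s[i]+[x0,y0,0,0,0]); return s[i,:2]+s[i,2:4]/2-.5+[x0,y0]
g1=blob(a,172,200,230,272); g2=blob(b,350,385,205,232)
X,e=tri([ray("side",g1),ray("top",g2)]);print(X,e)
r=X-cradle(.550,-.172,.022,(0,-.127,.115));print(np.hypot(r[0],r[2]),"q",np.arctan2(r[2],r[0])+.524)
E
python3 m2.py
```

```text
7.375 [ 0.2531 -0.5772  0.2385] [ 1.4343 -0.1126  0.5255] 0.04665282227588778
3.0 [ 58.2557 225.0095] [799.3883 233.6957]
3.14 [ 50.0346 235.8259] [797.5762 243.8594]
3.28 [ 44.0765 247.3841] [795.0923 252.3446]
[179 240  14  24 229]
[358 217  15   7  80]
[ 0.4969 -0.3017  0.1469] [np.float64(0.0007677826963018763), np.float64(0.0007677826963017745)]
0.06440219108568905 q 3.1469952418471623
```

View pics/c5.png

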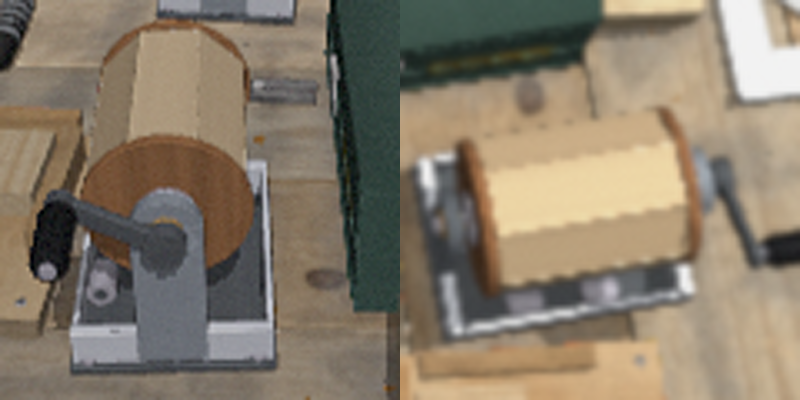

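```bash
python3 - <<'E'
from go import *
np.set_printoptions(precision=4,suppress=True)
for p in [(525,298),(602,290)]: print("top",onz("top",(275+(p[0]-400)*90/400,165+p[1]*90/400),.018))
print("side",onz("side",(170+100*.3,180+282*.3),.018))
b=cv2.imread("pics/t5.png");b0=cv2.imread("pics/top0.png")
for im in(b0,b):print(im[231,290:342].max(1))
E
```

```text
top [ 0.5004 -0.1468  0.018 ]
top [ 0.4991 -0.2011  0.018 ]
side [ 0.5005 -0.1998  0.018 ]
[ 71  71  66  63  63  69  85 114 119 119 120 109  95  81  69  66  68  68
  67  67  69  68  69  68  76  93 101 104 104 106 106 107 107 106 110 124
 141 154 155 153 153 161 180 199 206 206 199 163 132 142 154 161]
[ 72  70  67  62  66  70  72  71  79 100 111 115 117 118 119 119 109  83
  69  68  68  68  69  67  67  71 103 125 131 135 150 177 182 167 126 114
 123 130 129 123 123 128 143 155 154 166 186 162 132 142 153 161]
```

```bash
python3 - <<'E'
import cv2,numpy as np
c=cv2.imread("pics/c3.png")[:,400:]; c=cv2.resize(c,(100,100),interpolation=cv2.INTER_AREA)[55:95,15:85]
t=cv2.imread("pics/t5.png")[210:250,280:350]
cv2.imwrite("pics/c6.png",np.vstack([cv2.resize(i,(490,280),interpolation=cv2.INTER_NEAREST) for i in(c,t)]))
E
```

```text
(no output)
```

View pics/c6.png

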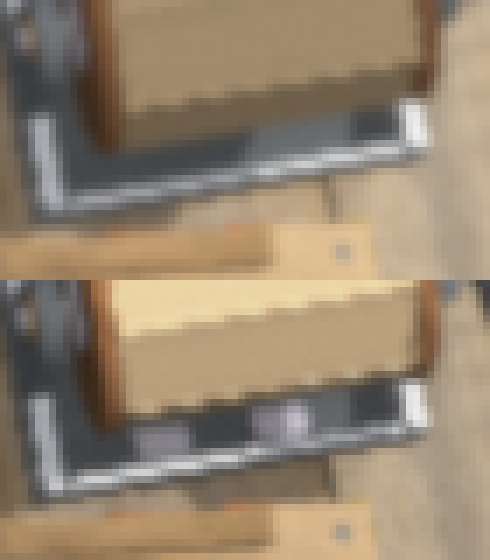

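The tray was empty before the swing. Now it holds two separate spacers, at about (162,438) and (285,420) in the lower half of the crop. The drum reads q ≈ 3.15 and the arm is clear, so I'm handing in.

```bash
python3 -c "
from bench import workorder; print(workorder.job_done())"
```

```text
the job is handed in; nothing more can be done
None
```

I swung the longer drum's crank over the top towards the robot until the port faced down. I then let go, backed the arm clear and handed the job in at about 7.5 s.

- **Drum angle:** triangulating the grip after release gave q ≈ 3.15. The crank radius came out at 64.4 mm against the 65 mm given.
- **Spacers:** before/after top views show two new objects in a tray that was empty before, at about (0.500, -0.147) and (0.499, -0.201). The side view confirms the second one to within about 2 mm. I only saw the first one from above.
- **Force:** the highest wrist force I read was about 10 N, taken at the end of each move. It was mostly a sideways pull along the grip's axis, perhaps a small error in my cradle yaw estimate of about 0.02 rad.

No check failed.

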